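# Turn off and lock a tab-lock isolator

### The arm

A 7-joint arm with a two-finger parallel gripper is mounted at the origin on the work surface. World frame = base frame: x ahead of the robot, y to its left, z up, the work surface at z = 0. Lengths are in mm, angles in rad, forces in N, time in s.
With the tool pointing down it reaches from about 400 to 900 mm from the base axis. Payload 5.6 kg.
Tool frame: the origin (TCP) lies on the centre line of the jaws, within the pads' length; the fingertips stand 11 mm ahead of it and the grasp point (between the pads) lies 8 mm behind it (manip.tip_reach is the distance from the TCP to the fingertips, in mm); z points along the fingers, x is the direction in which the jaws open and shut, and the axes are right-handed (so a half turn about z gives the same grasp; the last joint's range is limited). The gripper opens to 92 mm and grips with 3 to 60 N. Pads are 20 mm wide; open, the fingers measure 128 mm over their backs; the gripper's body (75 mm by 189 mm) begins 69 mm behind the grasp point.
Start: joints at [-1.251, 0.468, -0.012, 1.603, 0.006, 1.071, -0.056], TCP at [230.721, 607.681, 225.592] pointing down, gripper open.
Joint ranges: [-2.53, 2.53], [-0.31, 2.02], [-1.57, 1.55], [0.28, 2.44], [-1.29, 4.43], [0.15, 1.84], [-2.92, 2.92]. Speed limits (rad/s): [2.57, 2.57, 3.14, 3.14, 3.14, 3.14, 3.14].

### API

Orientations are given as [roll, pitch, yaw] about the fixed x, y, z axes, in that order (R = Rz(yaw) Ry(pitch) Rx(roll)).
In Python, from cell import manip, viewer, find_in, mark_of gives the robot as it stands. Calls block until the motion is done:
- manip.move_ptp(position, orientation): joint-space move of the TCP to a pose.
- manip.movel(position, rate=150, rotation=None): straight line of the TCP; rotation=None keeps the orientation; rate is the mean speed in mm/s.
- manip.move_j(angles): joint-space move.
- manip.ungrasp() and manip.grasp(strength=None): open the fingers fully, or close them until they stop; strength is the grip in N (None keeps the last).
- manip.hold(seconds).
- manip.solve_ik(position, orientation): joint angles nearest the present ones, or None.
- manip.observe(): the state.
- viewer.snapshot(name): name is "scene" or "top" or "wrist"; returns a dict with "pixels" (400x640x3 uint8, red, green, blue), "fovy" (degrees; the focal length in pixels is half the picture's height over the tangent of half this angle, whatever the lens; pixels are square), "cx", "cy" (the principal point, pixels), "T" (4x4, takes a point from camera to world coordinates); the wrist camera has in their place "tool_from_camera" (4x4, takes a point from camera to tool coordinates, whose origin is the TCP and whose axes are the tool frame's). Camera axes: x right, y up, looking along -z (the intrinsics and any distortion apply to the point x, -y, -z); pixel columns grow to the right and rows downward; lengths in mm; the calibration is good to about 2 mm. A picture is of the moment at which its call begins: read the wrist's pose just before it. There is no depth.
A pose or a line that the arm cannot do raises manip.Unreachable and nothing moves.
- manip.job_done(): hands the job in, once; it reports no verdict.
Trained networks look in the newest picture that a camera, given by its name, has taken for a name from the list of things; names that differ only in an ending like _2 or _b are one class to them, and where a whole thing is asked for, a point or a joint stands for the part that bears it (a point fixed in the world has none). Each returns a list of dicts, best first, with "p" (0 to 1); they miss things now and then, are a little off and sometimes report something else, mostly with a low value. They report only what shows in the picture. A call takes as long as a camera call.
- find_in(camera, target): "location" ([x, y, z] in mm, in world coordinates, good to about 4 mm: the middle of the surface that is visible of it).
- mark_of(camera, target): "location" ([x, y, z] in mm, in world coordinates, good to about 4 mm: a listed point, or the origin of a listed thing).
The state is a dict: "time": time; "qpos": joint angles; "joint_velocities": joint speeds; "tau": joint torques, N m; "tool_pos": TCP position; "tcp_rot": TCP orientation; "contact_force": force on the tool from outside, world axes, zero at the start; "ft_torque": the same for the moment, N m; "gripper_width": opening from 0.0 (shut) to 1.0 (fully open).
Only numpy, scipy, OpenCV 4.12 (cv2) and the standard library are available. Lean on these libraries where they do the work, as an engineer would, in place of code of your own. Each camera call takes 0.05 s, during which the arm holds its last target.

### The job

Take the red-handled isolator out of service: pinch the two yellow tabs of its handle in, and with them held in turn the handle clockwise (seen from above) until it comes up softly against its rubber stop, then let go so that both tabs spring right out and lock it there. Squeeze and turn it gently, without ever forcing the handle, and leave the grey isolator and everything else on the bench alone.

Things in the scene. Friction and masses are not known exactly. Their poses are not given: they have to be found in the camera images.
- red_grip (a point): Red bar handle with a yellow tab at each end, on the grey box with the dark plate. This point is on its turning axis (z, up), at the height to grip, and turns with it: x runs along the bar through both tabs, y across. Tab faces stand at x = +28 and -28 mm (56 mm apart, 43 when fully pinched), 24 mm wide along y, from 19 mm below to 11 mm above this point. The bar between is 28 x 22 mm.
- red_foot (a point): Foot of the red handle's axis on the box top, 35 mm below red_grip, x axis as the box's. Round it stand guide walls, 26 to 34 mm from the axis and 12 mm high: keep fingertips 16 mm or more above this point. Tabs let go between the slots only rub on the walls and stay in; let go in the locking slot they spring out and lock.
- red_handle (a joint): Angle of the red handle, rad, growing clockwise seen from above; about 0 at the start, locked in the first slot (play 0.05). Friction about 0.06 N m. The middle of the locking slot lies between 0.85 and 1.25; it differs from unit to unit and is not measured; play 0.06 either way. From 0.02 before that middle a sprung rubber stop pushes back, 3 N m per rad of further turning.
- red_tab_near (a joint): How far the red handle's tab on its -x side is pinched in, m: 0 is fully out, 0.0065 its end of travel. Spring 4 N at the start of travel, 8 N at the end. It frees the handle when in by more than 0.004. Pinch it with 10 to 15 N; more than 25 N on it breaks it.
- red_tab_far (a joint): The same for the tab on the +x side.
- red_unit: Grey box of the red isolator, 160 x 160 x 80 mm high, screwed down; origin at the centre of its underside, z up. The guide walls and the stop inside it bear at most 25 N from the handle (the stop meets the handle 15 mm from the axis, so 0.37 N m beyond friction), the box at most 15 N from the robot.
- grey_handle (a joint): Angle of the other isolator's handle (grey bar, white tabs, white plate, otherwise the same as the red one), rad; it stays at about 0.
- grey_grip (a point): The same point as red_grip, on the grey handle.
- pack_a: Black tool battery, 75 x 120 x 72 mm, origin under its centre; bystander.
- pack_b: Another black tool battery of the same size; bystander.
- tape: Roll of black tape lying flat, 100 mm across, 24 mm high, origin under its centre; bystander.
- driver: Orange-handled screwdriver lying on the bench; bystander.
- bin: Open blue bin, 90 x 130 x 70 mm high, origin under its centre; bystander.
- jar: Clear jar with a white cap, 60 mm across, 80 mm high, origin under its centre; bystander.
- torch: Black torch with an aluminium head, 140 mm long, 38 mm across, lying on the bench, origin under its middle; bystander.

How it is judged:
By the outcome, as a careful person would: the job done as asked, in the order asked, and still so for the second after the job is handed in, with the robot touching nothing.
It also fails if it takes over 54 s, if anything falls off the work surface, if the arm or the gripper's body presses on something with over 40 N, if the wrist force passes 120 N, or if a joint passes its speed limit or range.

## Working session

There is one attempt and no reset: what is moved stays moved. The work goes in short steps, each a Python script; the robot and the scene stay as the last script left them, time stands still between calls to the robot, and variables do not carry over. Pictures are saved under pics/ and viewed, and the job is handed in when it is done.

```bash
ls; mkdir -p pics
python3 - <<'E'
from cell import manip, viewer, find_in, mark_of
import cv2
print(manip.observe())
for c in ["scene","top","wrist"]:
    s=viewer.snapshot(c); cv2.imwrite(f"pics/{c}0.png",s["pixels"][:,:,::-1])
    print(c,{k:v for k,v in s.items() if k!="pixels"})
    for t in ["red_grip","red_foot","red_unit","grey_grip"]:
        print(c,t,mark_of(c,t)[:2])
print(manip.observe()["time"])
E
```

```text
pics
{'time': 0.0, 'qpos': array([-1.25101048,  0.46833257, -0.01159115,  1.60362385,  0.00598481,
        1.07139579, -0.05630324]), 'joint_velocities': array([ 4.36574071e-04, -3.60173471e-04, -3.72903812e-04, -8.71496837e-06,
       -1.53118283e-03,  1.65239879e-03,  3.79815696e-04]), 'tau': array([ 2.63566189e-04, -5.20562196e+01, -1.19227631e-02, -2.43746907e+01,
       -5.65736031e-02,  1.71398901e-02,  1.51282793e-04]), 'tool_pos': array([230.53971264, 607.14107325, 224.66917339]), 'tcp_rot': array([3.14147882e+00, 1.72132445e-03, 1.20792546e+00]), 'contact_force': array([-0.02134062, -0.24739665,  0.89711198]), 'ft_torque': array([ 0.01584467,  0.00930171, -0.02733678]), 'gripper_width': 1.0011836568411598}
scene {'fovy': 49.74309179795277, 'cx': 316.5328182420394, 'cy': 206.93022560562622, 'T': array([[-3.12115969e-02, -7.76797261e-01,  6.28976829e-01,
         1.37396469e+03],
       [ 9.99345789e-01, -3.57561018e-02,  5.43094091e-03,
         4.07639828e+01],
       [ 1.82710195e-02,  6.28734854e-01,  7.77405076e-01,
         1.11087009e+03],
       [ 0.00000000e+00,  0.00
[... 771 characters left out ...]
ot [{'location': [496.2, -188.3, 78.8], 'p': 0.57}]
top red_unit [{'location': [492.2, -192.2, -0.7], 'p': 0.87}]
top grey_grip [{'location': [614.8, 168.4, 117.1], 'p': 0.65}]
wrist {'fovy': 63.714274575781616, 'cx': 320.107312506339, 'cy': 202.6169135477309, 'tool_from_camera': array([[ 9.99999972e-01, -8.92780876e-05, -2.19519393e-04,
         8.97617778e-01],
       [-1.42844037e-04, -9.66209746e-01, -2.57757067e-01,
        -7.24519200e+01],
       [-1.89089719e-04,  2.57757091e-01, -9.66209732e-01,
        -1.58837136e+02],
       [ 0.00000000e+00,  0.00000000e+00,  0.00000000e+00,
         1.00000000e+00]])}
wrist red_grip []
wrist red_foot []
wrist red_unit []
wrist grey_grip []
0.75
```

View pics/scene0.png

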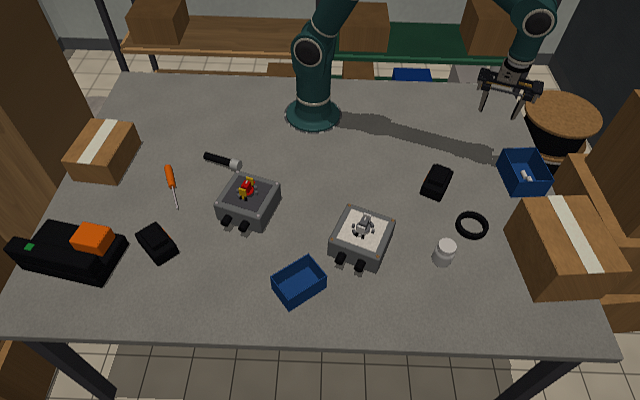

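View pics/top0.png

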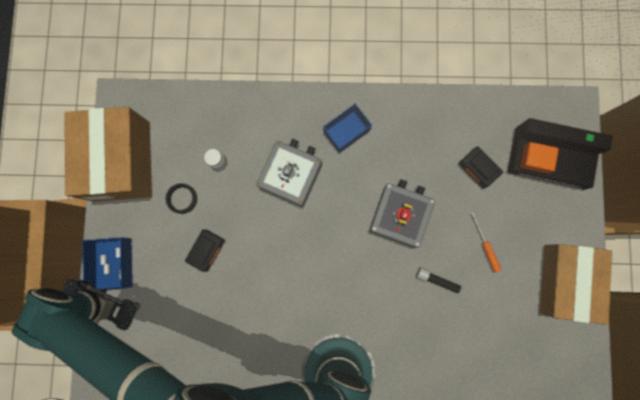

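Run:
```python
import cv2
a=cv2.imread("pics/top0.png")[170:260,355:450]; cv2.imwrite("pics/topz.png",cv2.resize(a,None,fx=6,fy=6,interpolation=cv2.INTER_CUBIC))
from cell import manip
import numpy as np
for z in (300,115):
  for yaw in np.arange(-3.1,3.2,0.4):
    q=manip.solve_ik([495,-188,z],[np.pi,0,yaw]); print(z,round(yaw,2),None if q is None else np.round(q,2))
```

```text
300 -3.1 [-0.74  0.44  1.38  1.86 -0.46  1.22 -2.32]
300 -2.7 [-0.74  0.44  1.38  1.86 -0.46  1.22 -1.92]
300 -2.3 [-0.74  0.44  1.38  1.86 -0.46  1.22 -1.52]
300 -1.9 [-0.61  0.29  1.11  1.86 -0.28  1.16 -1.3 ]
300 -1.5 [-0.6   0.29  1.09  1.86 -0.28  1.16 -0.91]
300 -1.1 [-0.58  0.28  1.07  1.86 -0.26  1.16 -0.52]
300 -0.7 [-0.56  0.27  1.04  1.86 -0.25  1.16 -0.13]
300 -0.3 [-0.54  0.26  1.02  1.86 -0.24  1.16  0.26]
300 0.1 [-0.53  0.26  0.99  1.86 -0.23  1.15  0.65]
300 0.5 [-0.51  0.25  0.96  1.86 -0.22  1.15  1.04]
300 0.9 [-0.48  0.24  0.94  1.86 -0.21  1.15  1.43]
300 1.3 [-0.47  0.24  0.92  1.85 -0.21  1.15  1.82]
300 1.7 [-0.47  0.24  0.91  1.85 -0.21  1.15  2.22]
300 2.1 [-0.47  0.24  0.92  1.85 -0.21  1.15  2.62]
300 2.5 [ 1.27  0.52 -1.3   1.76  0.52  1.28  2.34]
300 2.9 [-0.74  0.44  1.38  1.86 -0.46  1.22 -2.6 ]
115 -3.1 [-0.62  0.87  1.34  2.04 -0.98  1.11 -1.91]
115 -2.7 [-0.62  0.87  1.34  2.04 -0.98  1.11 -1.51]
115 -2.3 [-0.52  0.68  1.12  2.03 -0.77  0.93 -1.28]
115 -1.9 [-0.54  0.7   1.16  2.04 -0.81  0.96 -0.86]
115 -1.5 [-0.5   0.65  1.07  2.03 -0.74  0.91 -0.52]
115 -1.1 [-0.48  0.62  1.03  2.03 -0.7   0.89 -0.15]
115 -0.7 [-0.45  0.6   0.99  2.03 -0.66  0.87  0.21]
115 -0.3 [-0.42  0.57  0.94  2.03 -0.62  0.85  0.58]
115 0.1 [-0.39  0.55  0.89  2.03 -0.58  0.84  0.94]
115 0.5 [-0.34  0.52  0.82  2.03 -0.53  0.81  1.29]
115 0.9 [-0.25  0.49  0.7   2.02 -0.44  0.79  1.61]
115 1.3 [-0.14  0.45  0.55  2.02 -0.34  0.76  1.91]
115 1.7 [-0.11  0.44  0.51  2.01 -0.31  0.76  2.29]
115 2.1 [-0.1   0.44  0.5   2.01 -0.31  0.76  2.68]
115 2.5 [ 0.99  0.6  -0.89  1.94  0.61  0.89  2.28]
115 2.9 [-0.62  0.87  1.34  2.04 -0.98  1.11 -2.19]
```

View pics/topz.png

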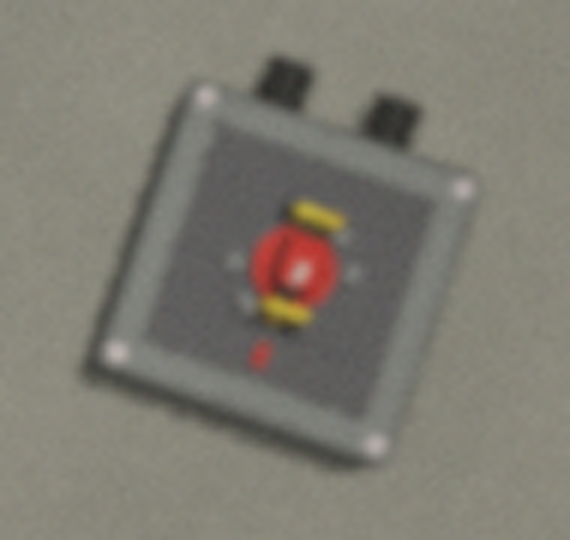

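```bash
cat > h.py <<'E'
from cell import manip, viewer, find_in, mark_of
import numpy as np, cv2
from scipy.spatial.transform import Rotation as R
def snap(n,f,crop=None):
    o=manip.observe(); s=viewer.snapshot(n)
    if n=="wrist":
        T=np.eye(4); T[:3,:3]=R.from_euler("xyz",o["tcp_rot"]).as_matrix(); T[:3,3]=o["tool_pos"]
        s["T"]=T@s["tool_from_camera"]
    cv2.imwrite(f"pics/{f}.png",s["pixels"][:,:,::-1]); return s
def proj(s,P):
    f=200/np.tan(np.radians(s["fovy"]/2)); p=np.linalg.inv(s["T"])@np.r_[P,1]
    return s["cx"]+f*p[0]/-p[2], s["cy"]-f*p[1]/-p[2]
def unproj(s,u,v,z):
    f=200/np.tan(np.radians(s["fovy"]/2)); d=s["T"][:3,:3]@np.array([(u-s["cx"])/f,-(v-s["cy"])/f,-1.])
    c=s["T"][:3,3]; return c+d*(z-c[2])/d[2]
E
python3 - <<'E'
from h import *
q=manip.observe()["qpos"].copy(); q[0]=0.36; q[1]-=0.1
q[6]=0.02
manip.move_j(q)
sol=manip.solve_ik([495,-188,230],[np.pi,0,-0.35]); print(np.round(sol,2))
manip.move_j(sol)
s=snap("wrist","w1")
o=manip.observe(); print(o["time"],o["tool_pos"],o["tcp_rot"],o["contact_force"],o["ft_torque"])
for t in ["red_grip","red_foot","red_unit"]:
    print(t,mark_of("wrist",t)[:2])
for c in ["red_handle","red_tab_near","red_tab_far"]: print(c,find_in("wrist",c)[:2])
E
```

```text
[ 0.33  0.26 -0.03  1.89  0.01  0.99 -0.06]
4.7083 [ 496.99364316 -188.91754944  231.24911729] [ 3.14156385 -0.00365613 -0.35017487] [ 0.13058858 -0.49696475  0.14242616] [-0.12109011  0.03964835 -0.04947542]
red_grip [{'location': [494.7, -188.2, 116.1], 'p': 0.55}]
red_foot []
red_unit [{'location': [493.0, -189.5, 1.8], 'p': 0.88}]
red_handle [{'location': [498.4, -183.6, 122.9], 'p': 0.73}, {'location': [423.1, -452.3, 15.2], 'p': 0.42}]
red_tab_near [{'location': [470.3, -178.7, 125.1], 'p': 0.58}]
red_tab_far [{'location': [518.4, -193.4, 123.3], 'p': 0.52}]
```

View pics/w1.png

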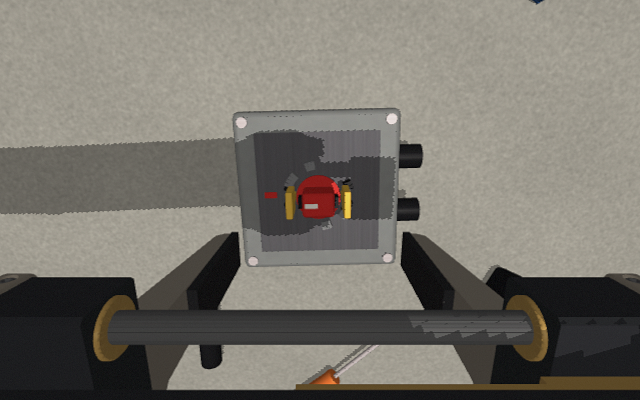

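Run:
```python
from h import *
o=manip.observe(); print(o["tool_pos"],o["tcp_rot"],o["joint_velocities"])
s=snap("wrist","w2")
hsv=cv2.cvtColor(s["pixels"],cv2.COLOR_RGB2HSV)
m=((hsv[...,0]>18)&(hsv[...,0]<33)&(hsv[...,1]>150)&(hsv[...,2]>60)).astype(np.uint8)
m[:150]=0;m[240:]=0;m[:,:270]=0;m[:,370:]=0
n,l,st,c=cv2.connectedComponentsWithStats(m); 
for i in range(1,n):
    if st[i,4]>20:
        ys,xs=np.where(l==i); print(st[i],c[i],unproj(s,*c[i],126), cv2.minAreaRect(np.c_[xs,ys].astype(np.float32)))
# box corner screws
for u,v in [(241,123),(392,118),(388,258),(253,262)]: print(unproj(s,u,v,80))
print(mark_of("wrist","red_grip"),mark_of("wrist","red_foot"))
cv2.imwrite("pics/w2z.png",cv2.resize(s["pixels"][100:275,225:430,::-1],None,fx=3.4,fy=3.4,interpolation=cv2.INTER_NEAREST))
```

```text
[ 495.56461354 -188.44625868  230.17761548] [ 3.14156824e+00 -6.48845484e-04 -3.50381997e-01] [-0.00251542 -0.00279204 -0.0016573   0.0094676   0.00071111  0.00147321
 -0.0009986 ]
[343 185  10  34 283] [347.74204947 201.30742049] [ 518.96800075 -192.41254553  126.        ] ((347.5, 201.5), (33.0, 9.0), 90.0)
[286 186  11  33 285] [291.08421053 201.83157895] [ 473.86625511 -176.39717094  126.        ] ((290.9098205566406, 201.99180603027344), (9.777859687805176, 32.41179656982422), 5.194429397583008)
[449.67233822 -99.54407619  80.        ]
[ 583.17991492 -143.51838301   80.        ]
[ 538.47513835 -277.28582874   80.        ]
[ 404.76342934 -233.12117114   80.        ]
[{'location': [494.9, -188.5, 117.4], 'p': 0.59}] []
```

View pics/w2z.png

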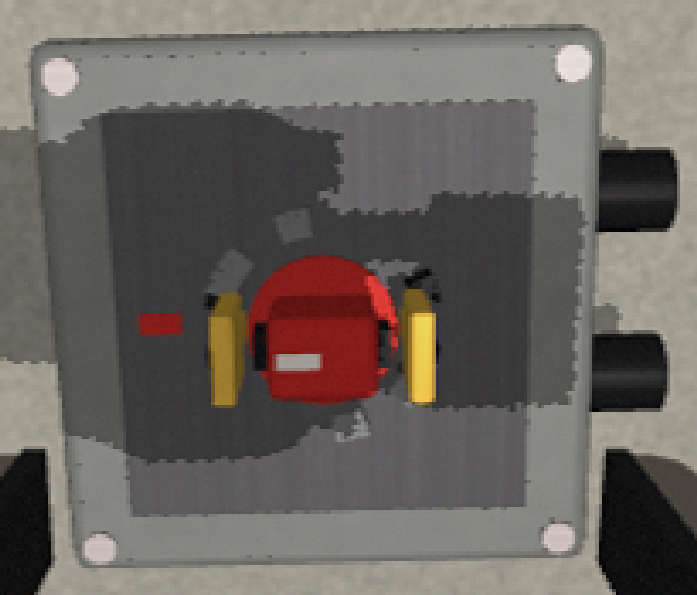

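Run:
```python
from h import *
s=snap("wrist","w3")
a=unproj(s,290.7,206.2,126);b=unproj(s,349.7,205.1,126);print(a,b,(a+b)/2,np.linalg.norm(b-a),np.arctan2(*(b-a)[1::-1]))
s=snap("top","t3")
print(mark_of("top","red_grip"),mark_of("top","red_foot"))
q=manip.observe()["qpos"]
for z in (160,109):
  for y in (-.33,-.6,-1,-1.4,-1.7): print(z,y,np.round(manip.solve_ik([495,-188,z],[np.pi,0,y]),2))
print(manip.observe()["time"])
```

```text
[ 471.74809025 -179.49938192  126.        ] [ 519.01401044 -195.75058062  126.        ] [ 495.38105035 -187.62498127  126.        ] 49.98168335254081 -0.331163029976082
[{'location': [492.1, -187.8, 112.7], 'p': 0.59}, {'location': [780.5, -10.4, -1.8], 'p': 0.21}] [{'location': [496.0, -187.5, 81.5], 'p': 0.94}]
160 -0.33 [ 0.33  0.35 -0.03  1.95  0.02  0.84 -0.04]
160 -0.6 [ 0.3   0.35  0.01  1.96 -0.    0.84 -0.3 ]
160 -1 [ 0.25  0.35  0.06  1.96 -0.03  0.84 -0.67]
160 -1.4 [ 0.19  0.35  0.13  1.96 -0.06  0.84 -1.05]
160 -1.7 [ 0.15  0.35  0.18  1.97 -0.08  0.84 -1.32]
109 -0.33 [ 0.33  0.42 -0.03  1.99  0.02  0.73 -0.05]
109 -0.6 [ 0.3   0.42  0.    1.99 -0.    0.73 -0.3 ]
109 -1 [ 0.25  0.42  0.06  1.99 -0.04  0.73 -0.67]
109 -1.4 [ 0.2   0.42  0.13  2.   -0.08  0.73 -1.03]
109 -1.7 [ 0.15  0.42  0.18  2.   -0.11  0.73 -1.3 ]
5.3583
```

Run:
```python
from h import *
def rep(t):
    o=manip.observe(); print(t,round(o["time"],3),np.round(o["tool_pos"],2),np.round(o["tcp_rot"],4),np.round(o["contact_force"],2),np.round(o["ft_torque"],3),round(o["gripper_width"],3))
rep("0")
manip.movel([495,-188,150],rate=100,rotation=[np.pi,0,-0.325]);rep("down")
manip.movel([495,-188,150],rate=100,rotation=[np.pi,0,-0.425]);rep("rot .1")
manip.movel([495,-188,150],rate=20,rotation=[np.pi,0,-0.325]);rep("rot back r20")
manip.movel([495,-188,108],rate=60);rep("at")
for i in range(5): manip.hold(0.05);rep("h")
snap("wrist","w4")
```

```text
0 5.358 [ 495.01 -188.04  230.01] [ 3.1416e+00 -1.0000e-04 -3.5000e-01] [ 0.05  0.05 -0.02] [-0.118  0.024 -0.002] 1.002
down 6.308 [ 495.47 -188.13  150.52] [-3.1416e+00 -1.1000e-03 -3.2500e-01] [ 0.05 -0.4  -0.18] [-0.033  0.072  0.002] 0.997
rot .1 6.558 [ 495.46 -188.12  150.71] [ 3.1416e+00 -1.4000e-03 -4.2240e-01] [-0.08 -0.65  0.68] [-0.046  0.061 -0.05 ] 1.001
rot back r20 6.808 [ 495.18 -188.08  150.31] [-3.1414e+00 -6.0000e-04 -3.2600e-01] [0.22 0.43 0.47] [-0.115  0.106 -0.007] 1.003
at 7.658 [ 495.23 -188.1   108.15] [ 3.1416e+00 -4.0000e-04 -3.2510e-01] [-0.15 -0.81  0.04] [-0.068  0.082 -0.038] 1.0
h 7.708 [ 495.32 -188.11  108.31] [ 3.1416e+00 -7.0000e-04 -3.2500e-01] [ 0.37  0.29 -0.42] [-0.078  0.086  0.007] 1.0
h 7.758 [ 495.34 -188.13  108.41] [-3.1416e+00 -9.0000e-04 -3.2510e-01] [0.38 0.18 0.17] [-0.028  0.116 -0.041] 1.003
h 7.808 [ 495.32 -188.13  108.42] [ 3.1416e+00 -9.0000e-04 -3.2500e-01] [-0.35 -0.1  -0.09] [-0.071  0.105 -0.026] 1.0
h 7.858 [ 495.28 -188.11  108.41] [-3.1416e+00 -9.0000e-04 -3.2500e-01] [ 0.45  0.05 -1.09] [-0.051  0.115 -0.023] 1.001
h 7.908 [ 495.24 -188.07  108.37] [-3.1416e+00 -7.0000e-04 -3.2500e-01] [-0.28  0.46 -1.22] [-0.103  0.102  0.024] 1.002
```

View pics/w4.png

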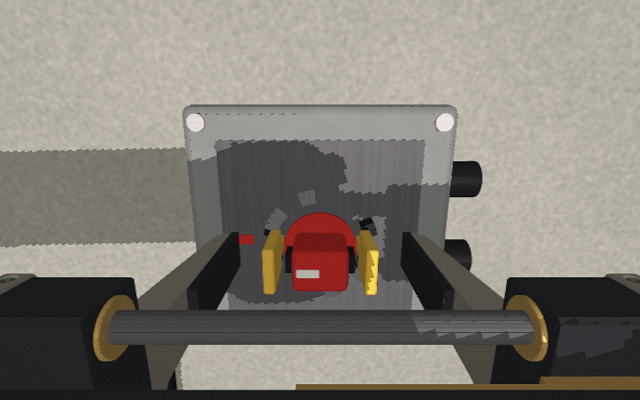

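```bash
cat >> h.py <<'E'
def avg(n=10,dt=0.02):
    F=[];M=[];W=[];P=[];Y=[]
    for i in range(n):
        manip.hold(dt); o=manip.observe(); F.append(o["contact_force"]);M.append(o["ft_torque"]);W.append(o["gripper_width"]);P.append(o["tool_pos"]);Y.append(o["tcp_rot"][2])
    return o["time"],np.mean(F,0),np.mean(M,0),np.mean(W),np.mean(P,0),np.mean(Y)
def show(t,a): print(t,round(a[0],2),"F",np.round(a[1],2),"M",np.round(a[2],3),"w",round(a[3]*92,2),"p",np.round(a[4],2),"yaw",round(a[5],4))
E
python3 - <<'E'
from h import *
show("pre",avg())
manip.grasp(12); show("grip",avg()); show("grip",avg())
E
```

```text
pre 8.12 F [-0.14 -0.06 -0.01] M [-0.077  0.08   0.001] w 92.05 p [ 495.1  -188.04  108.21] yaw -0.325
grip 9.09 F [-0.01  0.1   1.51] M [-0.041  0.148 -0.058] w 42.6 p [ 495.08 -188.02  108.12] yaw -0.325
grip 9.26 F [-0.23  0.16  2.25] M [-0.047  0.164 -0.045] w 42.54 p [ 495.08 -188.01  108.11] yaw -0.325
```

Run:
```python
from h import *
y0=-0.325
for d in (0.1,0.2,0.3,0.45,0.6,0.72):
    n=max(1,round((d-getattr(manip,'_d',0))/0.1)) if False else 1
    manip.movel([495,-188,108],rate=15,rotation=[np.pi,0,y0-d])
    a=avg(5); show(d,a)
    if abs(a[2][2])>0.22 or np.linalg.norm(a[1])>8: print("STOP");break
```

```text
0.1 9.59 F [ 0.06 -0.44  2.67] M [-0.082  0.112 -0.067] w 42.8 p [ 495.13 -188.03  108.1 ] yaw -0.4224
0.2 9.93 F [ 0.65 -0.11  2.45] M [-0.118  0.054 -0.025] w 42.7 p [ 495.19 -188.08  108.1 ] yaw -0.5217
0.3 10.26 F [ 0.46 -0.46  2.16] M [-0.155 -0.032 -0.087] w 42.82 p [ 495.22 -188.09  108.09] yaw -0.6214
0.45 10.64 F [ 1.31 -0.99  2.37] M [-0.298 -0.222 -0.058] w 42.55 p [ 495.3  -188.16  108.1 ] yaw -0.7711
0.6 11.03 F [ 2.16 -1.95  1.53] M [-0.468 -0.402 -0.047] w 42.71 p [ 495.36 -188.22  108.11] yaw -0.9211
0.72 11.38 F [ 2.91 -2.69  1.19] M [-0.63  -0.592 -0.054] w 42.75 p [ 495.37 -188.29  108.12] yaw -1.0412
```

Run:
```python
from h import *
show("a",avg(8))
manip.movel([495.4,-188.4,108],rate=10); show("shift",avg(8))
s=snap("wrist","w5")
cv2.imwrite("pics/w5z.png",cv2.resize(s["pixels"][60:320,170:470,::-1],None,fx=2.3,fy=2.3,interpolation=cv2.INTER_NEAREST))
```

```text
a 11.51 F [ 3.54 -2.93  1.23] M [-0.669 -0.674 -0.015] w 42.76 p [ 495.37 -188.3   108.13] yaw -1.0426
shift 11.89 F [ 2.48 -1.66  2.71] M [-0.449 -0.433  0.042] w 42.86 p [ 495.4  -188.33  108.09] yaw -1.0445
```

View pics/w5z.png

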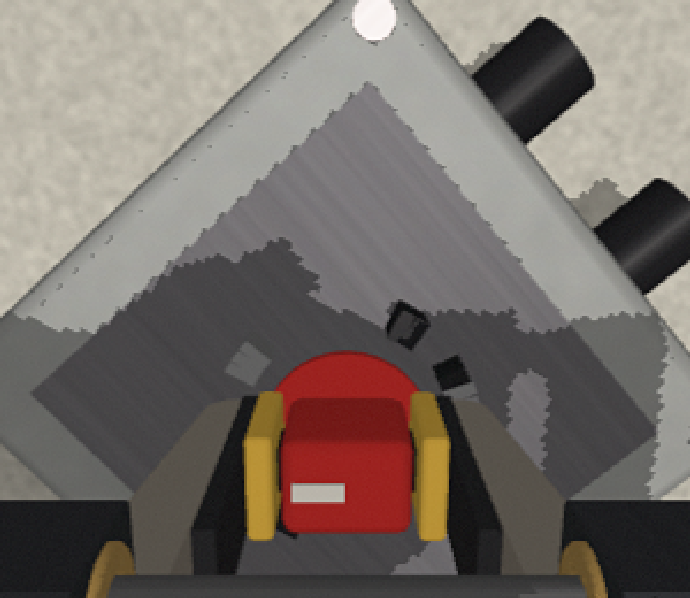

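Run:
```python
from h import *
y0=-0.325
p=np.array([496.0,-188.9,108])
manip.movel(p,rate=10); show("shift",avg(8))
for d in (0.74,0.76,0.78,0.80,0.82,0.84):
    manip.movel(p,rate=15,rotation=[np.pi,0,y0-d])
    a=avg(10); show(d,a)
    if abs(a[2][2])>0.15 or np.linalg.norm(a[1])>8: print("STOP");break
```

```text
shift 12.32 F [ 0.72 -0.31  5.65] M [-0.127 -0.037  0.037] w 42.59 p [ 495.46 -188.36  108.04] yaw -1.0447
0.74 12.74 F [ 0.57 -0.32  5.67] M [-0.15  -0.041 -0.006] w 42.62 p [ 495.48 -188.37  108.05] yaw -1.0648
0.76 13.16 F [ 0.5  -0.17  5.72] M [-0.135 -0.051 -0.026] w 42.74 p [ 495.48 -188.39  108.05] yaw -1.0849
0.78 13.57 F [ 0.79 -0.47  5.35] M [-0.166 -0.032 -0.01 ] w 42.67 p [ 495.48 -188.4   108.05] yaw -1.1049
0.8 13.99 F [ 0.75 -0.39  5.48] M [-0.17  -0.033 -0.014] w 42.64 p [ 495.47 -188.4   108.04] yaw -1.1249
0.82 14.41 F [ 0.56 -0.36  5.77] M [-0.158 -0.041 -0.013] w 42.67 p [ 495.49 -188.42  108.04] yaw -1.1449
0.84 14.82 F [ 0.77 -0.65  5.57] M [-0.146 -0.037 -0.011] w 42.82 p [ 495.51 -188.43  108.06] yaw -1.1649
```

Run:
```python
from h import *
y0=-0.325
p=np.array([496.0,-188.9,108.8]); d=0.84
manip.movel(p,rate=10); a=avg(12); show("lift",a); base=a[2][2]
while d<1.34:
    d+=0.02
    manip.movel(p,rate=15,rotation=[np.pi,0,y0-d])
    a=avg(10,0.015); show(round(d,3),a)
    if abs(a[2][2]-base)>0.045 or np.linalg.norm(a[1])>9: print("STOP");break
```

```text
lift 15.28 F [ 2.48 -0.37 -3.38] M [-0.162 -0.459  0.008] w 42.57 p [ 495.45 -188.45  108.2 ] yaw -1.1648
0.86 15.69 F [ 2.16  0.38 -7.55] M [ 0.058 -0.425 -0.01 ] w 42.52 p [ 495.44 -188.48  108.28] yaw -1.1848
0.88 16.11 F [  2.06   1.48 -10.66] M [ 0.232 -0.339 -0.026] w 42.42 p [ 495.46 -188.51  108.34] yaw -1.2048
STOP
```

Run:
```python
from h import *
y0=-0.325
p=np.array([496.0,-188.9,108.1]); d=0.88
manip.movel(p,rate=10)
for i in range(3): a=avg(10,.015); show("z",a)
```

```text
z 16.52 F [-1.25  2.9  -3.69] M [ 0.738  0.46  -0.017] w 42.62 p [ 495.54 -188.53  108.22] yaw -1.2049
z 16.69 F [-2.35  3.49 -2.39] M [ 0.894  0.702 -0.028] w 42.46 p [ 495.57 -188.53  108.19] yaw -1.2049
z 16.86 F [-2.93  4.25 -0.88] M [ 1.014  0.865 -0.053] w 42.6 p [ 495.59 -188.54  108.18] yaw -1.2049
```

Run:
```python
from h import *
y0=-0.325
p=np.array([495.5,-188.4,108.15]); d=0.88
manip.movel(p,rate=10)
for i in range(4): a=avg(10,.015); show("z",a)
```

```text
z 17.27 F [-2.06  2.8  -2.52] M [ 0.723  0.612 -0.025] w 42.62 p [ 495.54 -188.5   108.2 ] yaw -1.2051
z 17.44 F [-1.91  2.77 -2.59] M [ 0.692  0.609 -0.035] w 42.63 p [ 495.55 -188.5   108.2 ] yaw -1.2051
z 17.61 F [-1.82  2.8  -2.43] M [ 0.683  0.602 -0.041] w 42.65 p [ 495.55 -188.5   108.2 ] yaw -1.2051
z 17.77 F [-1.71  2.91 -2.2 ] M [ 0.658  0.6   -0.019] w 42.7 p [ 495.55 -188.49  108.19] yaw -1.205
```

Run:
```python
from h import *
y0=-0.325
p=np.array([495.4,-188.3,108.1]); d=0.88
manip.movel(p,rate=10); a=avg(14,.015); show("b",a); base=a[2][2]
while d<1.3:
    d+=0.02
    manip.movel(p,rate=15,rotation=[np.pi,0,y0-d])
    a=avg(14,0.01); show(round(d,3),a)
    if abs(a[2][2]-base)>0.045 or np.linalg.norm(a[1])>9: print("STOP");show("again",avg(14,.01));break
```

```text
b 18.26 F [-1.45  2.15 -1.7 ] M [ 0.467  0.527 -0.028] w 42.6 p [ 495.55 -188.48  108.19] yaw -1.2051
0.9 18.62 F [-1.29  1.65 -1.81] M [ 0.333  0.435 -0.023] w 42.65 p [ 495.53 -188.48  108.18] yaw -1.225
0.92 18.99 F [-1.05  0.79 -1.52] M [ 0.211  0.395 -0.018] w 42.66 p [ 495.54 -188.49  108.18] yaw -1.245
0.94 19.36 F [-0.7   0.3  -1.63] M [ 0.073  0.327 -0.028] w 42.47 p [ 495.55 -188.49  108.18] yaw -1.265
0.96 19.73 F [-0.61 -0.27 -1.51] M [-0.054  0.268 -0.029] w 42.61 p [ 495.54 -188.5   108.18] yaw -1.285
0.98 20.09 F [-0.32 -0.81 -1.56] M [-0.205  0.188  0.009] w 42.64 p [ 495.54 -188.51  108.18] yaw -1.3049
1.0 20.46 F [-0.13 -1.56 -1.56] M [-0.363  0.126  0.047] w 42.53 p [ 495.53 -188.52  108.17] yaw -1.3249
STOP
again 20.57 F [ 0.09 -1.61 -1.52] M [-0.411  0.108  0.037] w 42.57 p [ 495.53 -188.52  108.18] yaw -1.325
```

Run:
```python
from h import *
p=np.array([495.4,-188.3,108.1])
for d in (1.01,1.02):
    manip.movel(p,rate=15,rotation=[np.pi,0,-0.325-d])
    a=avg(25,0.01); show(d,a)
    if a[2][2]>0.08: break
s=snap("wrist","w6")
cv2.imwrite("pics/w6z.png",cv2.resize(s["pixels"][60:320,170:470,::-1],None,fx=2.3,fy=2.3,interpolation=cv2.INTER_NEAREST))
```

```text
1.01 21.03 F [ 0.45 -2.39 -1.41] M [-0.596  0.034  0.101] w 42.58 p [ 495.53 -188.52  108.17] yaw -1.335
```

View pics/w6z.png

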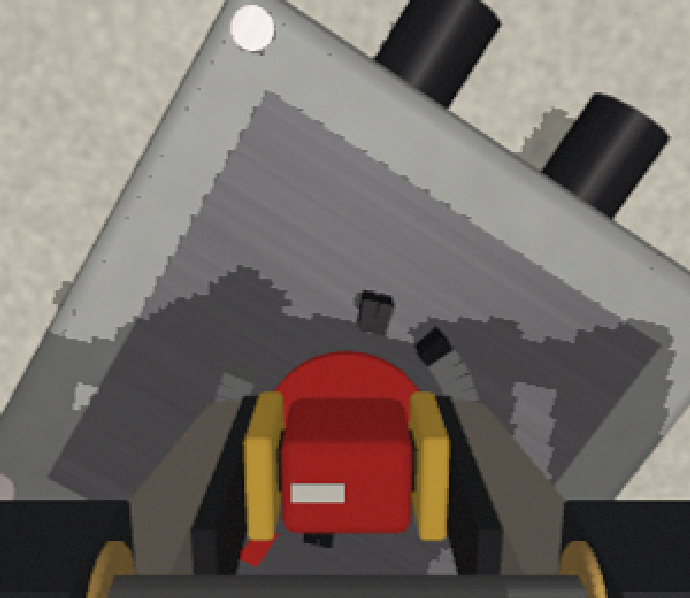

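Run:
```python
from h import *
manip.ungrasp(); show("open",avg(10))
s=snap("wrist","w7")
cv2.imwrite("pics/w7z.png",cv2.resize(s["pixels"][60:320,170:470,::-1],None,fx=2.3,fy=2.3,interpolation=cv2.INTER_NEAREST))
```

```text
open 22.1 F [ 0.18 -0.21  0.09] M [-0.016  0.15   0.007] w 92.06 p [ 495.39 -188.29  108.1 ] yaw -1.335
```

View pics/w7z.png

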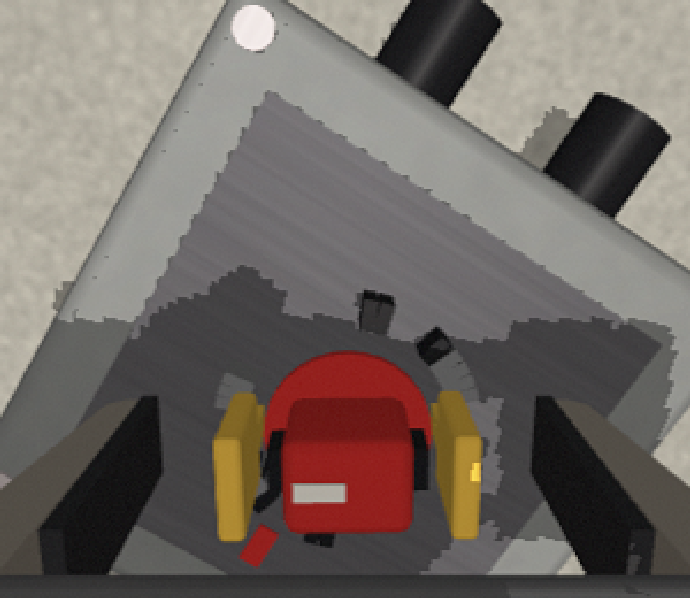

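Run:
```python
from h import *
manip.movel([495.4,-188.3,230],rate=100); show("up",avg(10))
s=snap("wrist","w8"); snap("scene","s8")
cv2.imwrite("pics/w8z.png",cv2.resize(s["pixels"][100:300,220:430,::-1],None,fx=3,fy=3,interpolation=cv2.INTER_NEAREST))
```

```text
up 23.68 F [ 0.15  0.12 -0.1 ] M [-0.008  0.138  0.011] w 91.96 p [ 495.05 -188.19  229.34] yaw -1.335
```

View pics/w8z.png

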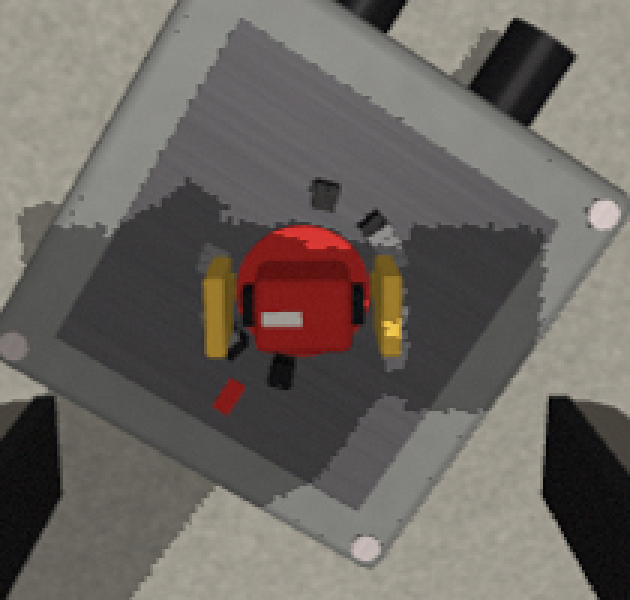

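View pics/s8.png

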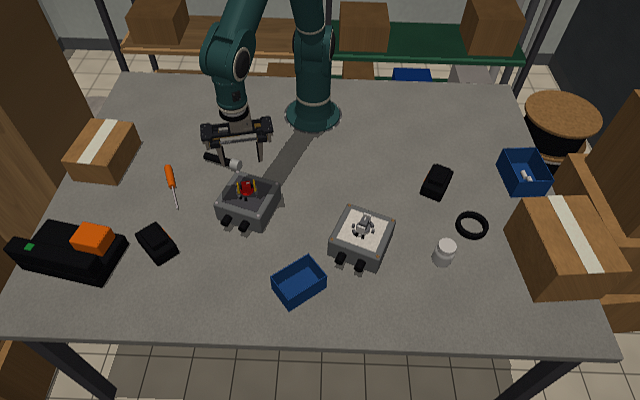

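The wrist crop shows both tabs fully out: outer faces at about columns 204 and 403, equally spaced about the bar, and the bar turned about 1.0 rad from the box. The scene picture shows everything else where it was.

```bash
python3 -c "
from cell import manip
print(manip.job_done())"
```

```text
the job is handed in; nothing more can be done
None
```

I turned the red isolator's handle clockwise against its rubber stop and released it there. Both tabs sprang out, and I handed the job in at about 24 s.

- **Pinch:** I gripped the tabs at 12 N and the jaws closed to 42.6 mm, so both tabs were fully in.
- **Turn:** I turned the handle about 1.01 rad, the last part in steps of 0.02 rad or less. From about 0.97 rad the turning moment rose by about 0.13 N m, as expected from the soft stop and well under the 0.37 N m limit.
- **Release:** The pictures show both tabs out equally. Their span grew by a factor of 1.31 from pinched to released, against 1.30 expected from 43 to 56 mm. The handle stayed at about 1.0 rad.
- **Surroundings:** After I backed the arm off, contact forces read about zero. The scene picture shows the grey isolator and the other things unmoved.

**Checks that were off:**
- **Vertical force:** Partway through, a small upward correction of the tool height pulled up on the gripped handle with about 11 N. I undid it and kept the forces to about 5 N or less after it settled.
- **Moment zero:** The moment about the turning axis had a small zero offset, so I judged the stop by the change in moment, not its absolute value.
- **Lock:** I judged the lock only from the pictures and did not try turning the handle again.

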